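# Slide the loaded bat past the spring stop

## Robot

A 6-joint arm with a two-finger parallel gripper is mounted at the origin on the work surface. World frame = base frame: x ahead of the robot, y to its left, z up, the work surface at z = 0. Lengths are in m, angles in rad, forces in N, time in s.
With the tool pointing down it reaches from about 0.275 to 0.775 m from the base axis. Payload 14.6 kg.
Tool frame: the origin (TCP) lies at the very end of the fingers, on their centre line; the grasp point (between the pads) lies 19 mm behind it; z points along the fingers, y is the direction in which the jaws open and shut (so a half turn about z gives the same grasp; the last joint's range is limited). The gripper opens to 85 mm and grips with 20 to 120 N. Pads are 22 mm wide; open, the fingers measure 114 mm over their backs; the gripper's body (76 mm by 85 mm) begins 54 mm behind the grasp point. The pads swing forward as they close: fully open they stand 13 mm farther back than shut.
Start: joints at [1.084, 0.263, -0.048, 1.259, 0, 1.415], TCP at [0.171, 0.496, 0.231] pointing down, gripper open.
Joint ranges: [-2.65, 2.65], [-0.89, 1.7], [-1.18, 1.37], [-2.13, 2.11], [-1.35, 1.29], [-3.14, 3.14]. Speed limits (rad/s): [1.89, 1.89, 2.57, 2.79, 3.14, 3.14].

## Interface

Orientations are given as [roll, pitch, yaw] about the fixed x, y, z axes, in that order (R = Rz(yaw) Ry(pitch) Rx(roll)).
In Python, from workcell import env gives the robot as it stands.
- The arm moves only by the tool move_arm, never from a script. Its argument "targets" is a list of rows, each a list of 5 numbers: the shift along the world's x, y, z in m, then the turn about the world's z in rad, then the finger opening in m, from 0 to 0.0854. A call has exactly 5 rows; each row shifts and turns the pose as measured when the row begins; what a row does not reach is not made up. A row lasts 1/8 s, in which the tool goes at most 62.5 mm and 10.7 degrees, less where a joint would pass 70% of its speed; a pose out of reach is approached as far as the arm can. A call is refused whole if a number of a shift passes 0.0625 or a number of a turn 0.188, either way. A call with a gripper value outside its range is refused whole. The fingers move at their own pace and stop on an object; "grip_force" is the grip in N (left out, the last holds). Time passes only in rows, so rows that do not move let the fingers close, or fill a call up. It gives the time, the measured TCP pose, the force and the opening at its end, in the units of the state.
- env.get_obs(): the state, without advancing time (a new reading comes with each control period).
- env.get_image(name): name is "scene" or "top"; returns the picture (400x640x3 uint8, red, green, blue); there is no depth.
- env.get_calibration(name): a dict with "fx", "fy", "cx", "cy" (pixels), "view" (4x4, takes a point from world to camera coordinates). Camera axes: x right, y down, z forward; pixel columns grow to the right and rows downward; lengths in m; the calibration is good to about 2 mm. A picture is of the moment at which its call begins. get_calibration takes no time and is no camera call.
- env.hand_in(): hands the job in, once; it reports no verdict.
Trained networks look in the newest picture that a camera, given by its name, has taken for a name from the list of things; names that differ only in an ending like _2 or _b are one class to them, and where a whole thing is asked for, a point or a joint stands for the part that bears it (a point fixed in the world has none). Each returns a list of dicts, best first, with "conf" (0 to 1); they miss things now and then, are a little off and sometimes report something else, mostly with a low value. They report only what shows in the picture. A call takes as long as a camera call. They do not tell look-alikes from the thing itself.
- env.spot_in(camera, name): "extent" ([left, top, right, bottom] in pixels, round what is visible of it).
- env.silhouettes(camera, name): "mask" (400x640 bool, what is visible of it) and "extent" ([left, top, right, bottom] in pixels, round what is visible of it).
The state is a dict: "time": time; "joints": joint angles; "joint_vel": joint speeds; "joint_torque": joint torques, N m; "position": TCP position; "ee_rot": TCP orientation; "force": force on the tool from outside, world axes, zero at the start; "ft_torque": the same for the moment, N m; "width": finger opening in m.
Only numpy, scipy, OpenCV 4.12 (cv2) and the standard library are available. Lean on these libraries where they do the work, as an engineer would, in place of code of your own. Each camera call takes 0.05 s, during which the arm holds its last target.

## Task

Press the spring stop's long metal plate down behind the wooden bat and keep it down while you push the bat, with the little dish riding on it, forward past the two stop pegs and fully home against the end block. Then lift your fingers away so that the pegs spring back up behind the bat. Only press and push: do not lift the bat, do not touch the dish, and leave the mug, jar and brush where they stand.

Things in the scene. Friction and masses are not known exactly. Their poses are not given: they have to be found in the camera images.
- slide: Fixed wooden trackway 366 x 160 mm; place, yaw vary. Origin on the table, mid-track, level with the stop pegs; +x = way the bat is pushed, z up. Runners (y +-48..66, tops at 32 mm height) carry the bat; base board top at 8. Side rails to 50, with metal lips reaching in to y +-59 at 46.5..50.5 over the bat's edges. Channel between runners 96 wide, open from above where there is no bat.
- end_face (a point): Point on the face of the slide's wooden end block (16 mm thick, 64 mm high), which stops the bat: on the centre line at slide x = 130 mm, 38 mm above the table.
- stop (a joint): Spring stop: how far it is pressed straight down, m; 0 = up, blocking; 0.014 = down on its hard stop. Takes about 3 N to start, 8 N fully down; springs back. A level metal plate with two pegs on it, one piece. The pegs are square-faced: the bat passes only when the stop is down 10 mm or more. Press it on the bare plate behind the bat.
- stop_pad (a point): Point on top of the stop plate, centre line, slide x = -175 mm, bare part behind the bat; moves with the stop. The plate, 228 x 90 x 4 mm, lies in the channel (slide x -218..10, y +-45), partly under the bat; its top is 30 mm above the table when up, 16 fully down. It stays level wherever pressed.
- stop_pegs (a point): Point midway between the stop's two steel pegs, level with their tops: 41 mm above the table when up, 9 above the bat's underside. Pegs 10 mm square at slide x = 0, y = +-38 mm; 66 mm free between them for the fingers.
- bat: Loose wooden bat (board) 120 (its x, along the slide) x 127 x 12 mm, about 0.3 kg, on the runners under the lips, about 2 mm play. Origin: centre of underside, 32 mm above the table. Starts at slide x -90..-68 mm, front edge 3 to 25 mm before the pegs. Home against the end block its origin is at x = 70, its rear edge at x = 10, 5 mm past the pegs.
- dish: Small loose terracotta dish, rim radius 34, 34 mm high, about 0.12 kg, standing on the bat a little ahead of its middle (8 to 24 mm forward); rim about 78 mm above the table. Origin: centre of its underside. Rides on the bat; not to be touched.
- mug: Blue ceramic mug, radius 38, 85 mm high, beside the slide. Origin: centre of its underside. Bystander.
- jar: White lidded jar, radius 34, 85 mm high, beside the slide. Origin: centre of its underside. Bystander.
- brush: Brush lying on the table beside the slide. Bystander.
Things that resemble listed ones, but are neither listed nor needed, are in the scene too. Of the things shaped like the bat, the wooden one is meant.

How it is judged:
By the outcome, as a careful person would: the job done as asked, in the order asked, and still so for the second after the job is handed in, with the robot touching nothing.
It also fails if it takes over 38 s, if anything falls off the work surface, if the arm or the gripper's body presses on something with over 40 N, if the wrist force passes 120 N, or if a joint passes its speed limit or range.

## Working session

There is one attempt and no reset: what is moved stays moved. The work goes in short steps, Python scripts to look and compute and a tool call to move; the robot and the scene stay as the last step left them, time stands still between calls to the robot, and variables do not carry over. Pictures are saved under pics/ and viewed, and the job is handed in when it is done.

Besides the shell and the picture viewer there is one more tool, called after "Call:" as name(argument=value, ...) on one line, values as JSON. move_arm: Moves the arm, as the interface text tells. Its arguments: {"type":"object","properties":{"targets":{"type":"array"},"grip_force":{"type":"number"}},"required":["targets"]}

```bash
mkdir -p pics; ls; python3 - <<'E'
from workcell import env
import cv2,numpy as np
o=env.get_obs();print({k:np.round(v,3) for k,v in o.items()})
for n in("scene","top"):
    im=env.get_image(n);cv2.imwrite(f"pics/{n}0.png",im[...,::-1])
    c=env.get_calibration(n);print(n,c)
    for t in("slide","bat","stop","dish","mug","jar","brush"):
        for d in env.spot_in(n,t): print(n,t,np.round(d["extent"]),round(d["conf"],2))
E
```

```text
pics
{'time': np.float64(0.0), 'joints': array([ 1.084,  0.264, -0.049,  1.259, -0.   ,  1.415]), 'joint_vel': array([ 0.001, -0.002, -0.001,  0.001, -0.   ,  0.   ]), 'joint_torque': array([-5.0000e-03, -6.3763e+01,  3.8457e+01,  1.4000e-02, -0.0000e+00,
       -0.0000e+00]), 'position': array([0.171, 0.496, 0.231]), 'ee_rot': array([-3.141, -0.   ,  2.81 ]), 'force': array([-0.14 , -0.049, -0.093]), 'ft_torque': array([0.021, 0.008, 0.06 ]), 'width': np.float64(0.085)}
scene {'fx': 454.3021440659346, 'fy': 454.3021440659346, 'cx': 317.95227717106474, 'cy': 198.6491134081789, 'view': array([[ 0.30686684,  0.95173686,  0.00544853, -0.15543748],
       [ 0.57118449, -0.17958079, -0.80093634, -0.2562802 ],
       [-0.76130219,  0.24889292, -0.59872472,  1.6178756 ],
       [ 0.        ,  0.        ,  0.        ,  1.        ]])}
scene slide [245. 178. 399. 291.] 0.95
scene bat [274. 217. 341. 251.] 0.96
scene bat [203. 164. 254. 198.] 0.95
scene bat [383. 156. 426. 190.] 0.78
scene bat [159. 262. 229. 309.] 0.77
scene stop [253. 216. 348. 270.] 0.94
scene dish [300. 208. 332. 231.] 0.87
scene mug [331. 255. 377. 308.] 0.64
scene jar [402. 215. 432. 261.] 0.78
scene brush [280. 180. 341. 216.] 0.78
top {'fx': 518.739094128505, 'fy': 518.739094128505, 'cx': 323.43956721686254, 'cy': 196.20723195445285, 'view': array([[-0.01040961, -0.99994019,  0.00335613, -0.02436547],
       [-0.99018657,  0.00984018, -0.1394049 ,  0.54058639],
       [ 0.13936354, -0.00477434, -0.99022978,  1.3458572 ],
       [ 0.        ,  0.        ,  0.        ,  1.        ]])}
top slide [244. 117. 395. 226.] 0.73
top bat [172. 216. 235. 280.] 0.94
top bat [410. 120. 466. 172.] 0.9
top bat [370. 262. 422. 315.] 0.83
top bat [311. 136. 363. 193.] 0.72
top stop [297. 130. 386. 194.] 0.85
top dish [315. 148. 338. 179.] 0.95
top mug [300.  82. 329. 119.] 0.95
top brush [282. 211. 352. 246.] 0.96
```

View pics/scene0.png

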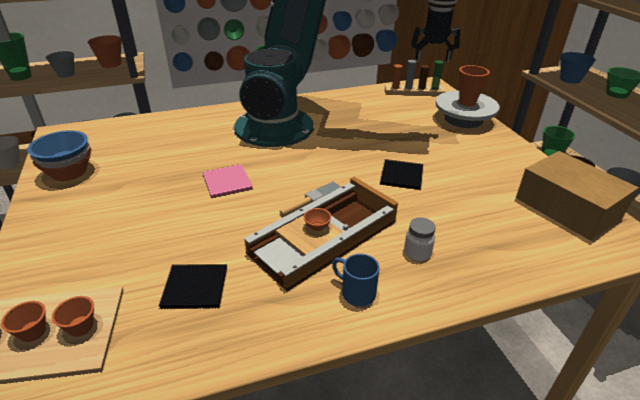

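View pics/top0.png

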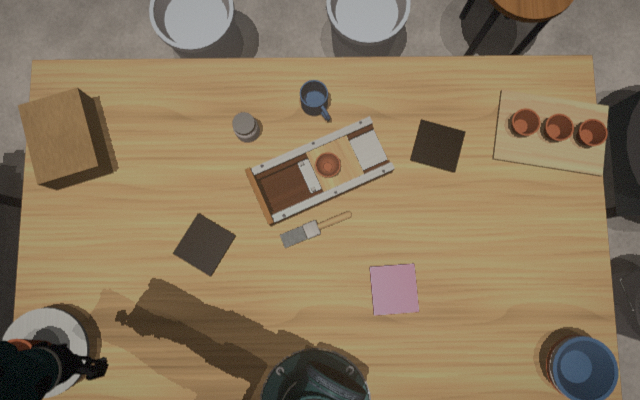

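```bash
python3 - <<'E'
import cv2
t=cv2.imread("pics/top0.png");s=cv2.imread("pics/scene0.png")
cv2.imwrite("pics/topc.png",cv2.resize(t[80:260,230:420],None,fx=4,fy=3.3 and 4,interpolation=cv2.INTER_CUBIC)[:,:][0:600])
cv2.imwrite("pics/scenec.png",cv2.resize(s[165:310,235:425],None,fx=4,fy=4,interpolation=cv2.INTER_CUBIC))
E
```

```text
(no output)
```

View pics/topc.png

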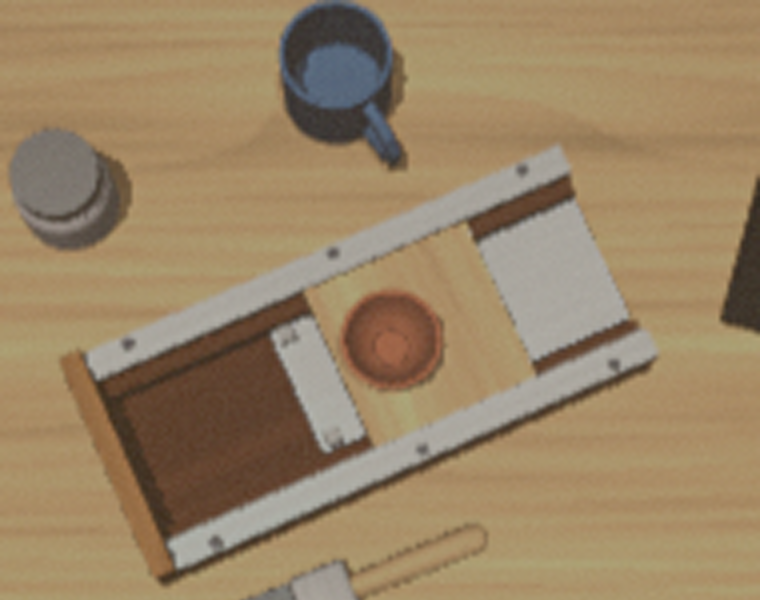

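View pics/scenec.png

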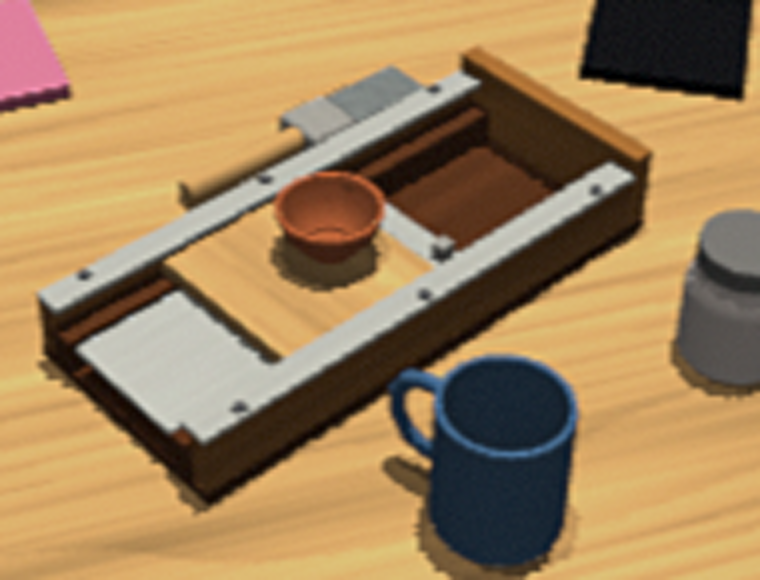

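```bash
cat > h.py <<'E'
from workcell import env
import numpy as np
from scipy.optimize import least_squares
def proj(n,P):
    c=env.get_calibration(n);V=c["view"];p=P@V[:3,:3].T+V[:3,3]
    return np.c_[p[:,0]/p[:,2]*c["fx"]+c["cx"],p[:,1]/p[:,2]*c["fy"]+c["cy"]]
def s2w(q,P):
    P=np.atleast_2d(P);c,s=np.cos(q[2]),np.sin(q[2])
    return np.c_[q[0]+c*P[:,0]-s*P[:,1],q[1]+s*P[:,0]+c*P[:,1],P[:,2]]
def w2s(q,p):
    c,s=np.cos(q[2]),np.sin(q[2]);d=np.array(p[:2])-q[:2];return np.array([c*d[0]+s*d[1],-s*d[0]+c*d[1],p[2]])
E
python3 - <<'E'
from h import *
T=[((62,357),(146,-80,64)),((160,580),(146,80,64)),((562,147),(-220,-80,50.5)),((657,352),(-220,80,50.5)),((576,200),(-218,-45,30)),((630,318),(-218,45,30)),((273,330),(10,-45,30)),((325,450),(10,45,30)),((288,335),(0,-38,41)),((333,437),(0,38,41))]
S=[((475,48),(146,80,64)),((650,155),(146,-80,64)),((40,297),(-220,80,50.5)),((205,440),(-220,-80,50.5)),((78,347),(-218,45,30)),((442,242),(0,-38,41))]
tp=np.array([t[0] for t in T])/4.+[230,80];tP=np.array([t[1] for t in T])/1000.
sp=np.array([t[0] for t in S])/4.+[235,165];sP=np.array([t[1] for t in S])/1000.
def r(q,w=3):
    z=np.array([0,0,q[3] if len(q)>3 else 0])
    return np.r_[(proj("top",s2w(q,tP)+z)-tp).ravel()*(w&1>0),(proj("scene",s2w(q,sP)+z)-sp).ravel()*(w&2>0)]
for w in(1,2,3):
    f=least_squares(r,[.6,0,2,0][:3],args=(w,),loss="soft_l1");print(w,np.round(f.x,4))
print(np.round(f.fun.reshape(-1,2),1))
g=least_squares(r,[.6,0,2,0],loss="soft_l1");print("with z",np.round(g.x,4))
q=f.x
# bat edges: top crop front corners and rear corners
for n,o,pts in(("top",(230,80),[((305,293),44),((370,440),44),((470,222),44),((535,373),44)]),("scene",(235,165),[((165,263),44),((283,358),44)])):
    for p,z in pts:
        u=np.array(p)/4.+o
        h=least_squares(lambda a:(proj(n,np.array([[a[0],a[1],z/1000]]))-u).ravel(),[.6,0]).x
        print(n,p,np.round(w2s(q,[*h,z/1000])*1000,1))
u=np.array([392,340])/4.+[230,80]
h=least_squares(lambda a:(proj("top",np.array([[a[0],a[1],.078]]))-u).ravel(),[.6,0]).x;print("dish",w2s(q,[*h,.078])*1000)
print("pad", s2w(q,[[-.175,0,.03],[-.14,0,.03],[.01,0,.03]]), "tcp",w2s(q,env.get_obs()["position"]))
np.save("q.npy",q)
E
```

```text
1 [0.5949 0.0112 1.9831]
2 [0.5982 0.0158 1.9879]
3 [0.596  0.013  1.9845]
[[-1.5 -0. ]
 [-1.8 -0.6]
 [-1.1 -1.3]
 [ 0.5  0.5]
 [-0.5 -0.7]
 [ 0.  -0.8]
 [-1.1  0.4]
 [-0.5  0.4]
 [-0.5 -0.9]
 [-0.2 -0.9]
 [-0.9 -1.2]
 [-0.2 -1.5]
 [-2.6 -1.4]
 [-1.7  0.4]
 [-2.1 -0.2]
 [-1.1 -0. ]]
with z [ 0.5958  0.0132  1.9829 -0.003 ]
top (305, 293) [-22.3 -56.2  44. ]
top (370, 440) [-21.   52.8  44. ]
top (470, 222) [-143.8  -55.2   44. ]
top (535, 373) [-140.2   56.8   44. ]
scene (165, 263) [-140.4   53.9   44. ]
scene (283, 358) [-140.1  -55.8   44. ]
dish [-59.09893225   3.18828188  78.        ]
pad [[ 0.66636492 -0.14727937  0.03      ]
 [ 0.65229464 -0.1152321   0.03      ]
 [ 0.59199341  0.02211331  0.03      ]] tcp [0.61345822 0.19481919 0.23128583]
```

```bash
python3 - <<'E'
from h import *
import cv2
T=[((62,357),(146,-80,64)),((160,580),(146,80,64)),((562,147),(-220,-80,50.5)),((657,352),(-220,80,50.5)),((576,200),(-218,-45,30)),((630,318),(-218,45,30)),((273,330),(10,-45,30)),((325,450),(10,45,30)),((288,335),(0,-38,41)),((333,437),(0,38,41))]
S=[((475,48),(146,80,64)),((650,155),(146,-80,64)),((40,297),(-220,80,50.5)),((205,440),(-220,-80,50.5)),((78,347),(-218,45,30)),((442,242),(0,-38,41))]
tp=np.array([t[0] for t in T])/4.+[230,80]-.375;tP=np.array([t[1] for t in T])/1000.
sp=np.array([t[0] for t in S])/4.+[235,165]-.375;sP=np.array([t[1] for t in S])/1000.
def r(q,w=3):
    return np.r_[(proj("top",s2w(q,tP))-tp).ravel()*(w&1>0),(proj("scene",s2w(q,sP))-sp).ravel()*(w&2>0)]
for w in(1,2,3):
    f=least_squares(r,[.6,0,2],args=(w,));print(w,np.round(f.x,4))
q=f.x;np.save("q.npy",q)
print(s2w(q,[[-.175,0,.03]]))
for n,o,s in(("top",(230,80),(190,150)),("scene",(235,165),(190,145))):
    im=cv2.imread(f"pics/{n}0.png")[o[1]:o[1]+s[1],o[0]:o[0]+s[0]];im=cv2.resize(im,None,fx=4,fy=4,interpolation=cv2.INTER_CUBIC)
    for pl,col in(([[146,-80,64],[146,80,64],[130,80,64],[130,-80,64]],(0,0,255)),([[-218,-45,30],[-218,45,30],[10,45,30],[10,-45,30]],(0,255,0)),([[-140,-63,44],[-140,63,44],[-20,63,44],[-20,-63,44]],(255,0,0)),([[-220,-59,50.5],[-220,59,50.5],[130,59,50.5],[130,-59,50.5]],(255,255,0))):
        p=(proj(n,s2w(q,np.array(pl)/1000.))-o+.375)*4
        cv2.polylines(im,[p.astype(int)],True,col,1)
    cv2.imwrite(f"pics/{n}_ov.png",im)
E
```

```text
1 [0.596  0.0122 1.9842]
2 [0.5969 0.0153 1.9878]
3 [0.5964 0.0135 1.9859]
[[ 0.66695524 -0.14662602  0.03      ]]
```

View pics/top_ov.png

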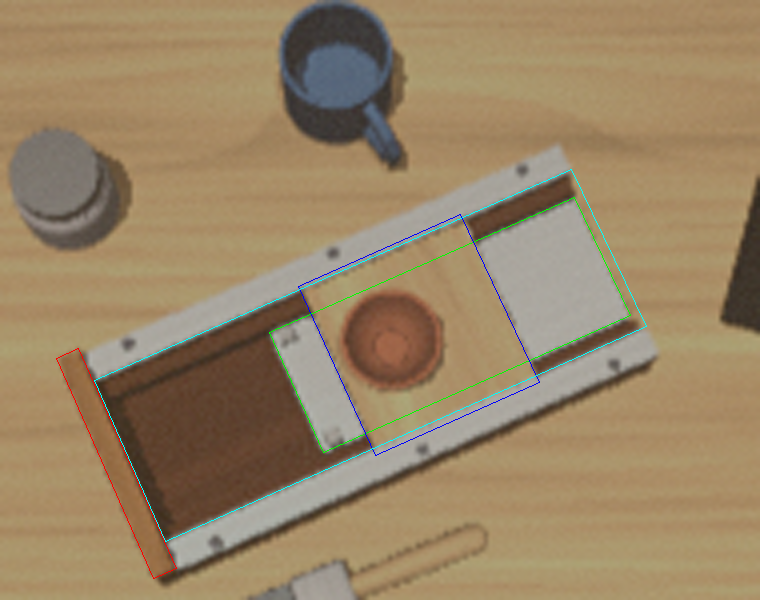

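View pics/scene_ov.png

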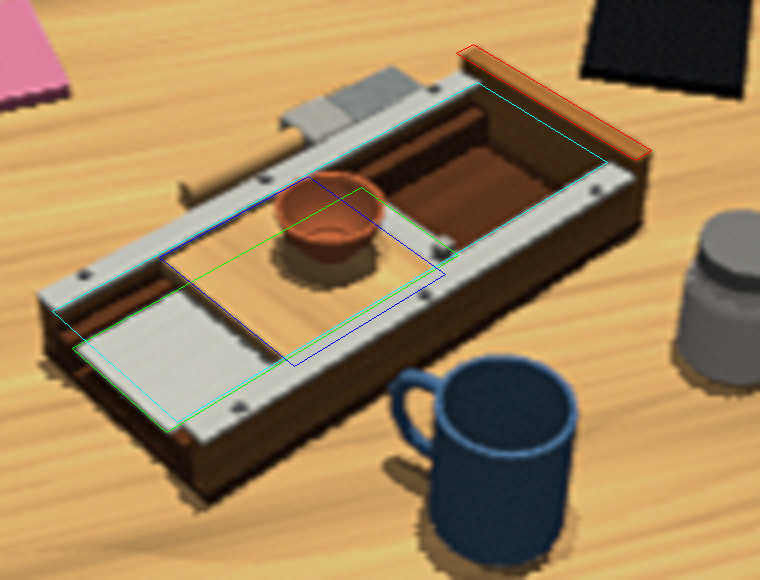

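Call:
move_arm(targets=[[0.035,-0.045,0,-0.16,0],[0.035,-0.045,0,-0.16,0],[0.035,-0.045,0,-0.16,0],[0.035,-0.045,0,-0.16,0],[0.035,-0.045,0,-0.16,0]])

```text
time: 1.42
position: [0.3483, 0.2672, 0.2312]
ee_rot: [3.14, -0.0, 1.993]
force: [1.5, 1.2, -0.1]
width: 0.0002
```

The overlay fits both views to within 1–2 px. There are four bat-shaped things in the top view: black (438,146), black (205,244), pink (394,289) and the wooden board at (337,165). The wooden one is meant, because it sits in the slide under the lips and carries the dish. The enlarged crop confirms this, with its rear edge at slide x ≈ -141 mm.

Call:
move_arm(targets=[[0.032,-0.0415,0,0,0],[0.032,-0.0415,0,0,0],[0.032,-0.0415,0,0,0],[0.032,-0.0415,0,0,0],[0.032,-0.0415,0,0,0]])

```text
time: 2.05
position: [0.5129, 0.0513, 0.232]
ee_rot: [3.137, 0.0, 1.989]
force: [0.3, 0.9, 0.1]
width: 0.0003
```

Call:
move_arm(targets=[[0.032,-0.0415,0,0,0],[0.032,-0.0415,0,0,0],[0.032,-0.0415,0,0,0],[0.032,-0.0415,0,0,0],[0.032,-0.0415,0,0,0]])

```text
time: 2.68
position: [0.6775, -0.1644, 0.2322]
ee_rot: [3.136, 0.001, 1.987]
force: [0.6, 0.6, -0.8]
width: -0.0003
```

Call:
move_arm(targets=[[-0.01,0.017,-0.05,0,0],[0,0,-0.05,0,0],[0,0,-0.04,0,0],[0,0,-0.02,0,0],[0,0,0,0,0]])

```text
time: 3.3
position: [0.6729, -0.1525, 0.0686]
ee_rot: [3.129, 0.007, 1.983]
force: [0.0, 0.6, 0.9]
width: -0.0001
```

```bash
cat > look.py <<'E'
import sys,cv2
from h import *
k=sys.argv[1];q=np.load("q.npy");o=env.get_obs()
print("slide",np.round(w2s(q,o["position"])*1000,1),"yawerr",round(o["ee_rot"][2]-q[2],4),"rp",np.round(o["ee_rot"][:2],3),"F",np.round(o["force"],1),"t",o["time"])
c,s=np.cos(q[2]),np.sin(q[2]);F=o["force"];print("Fslide",round(c*F[0]+s*F[1],1),round(-s*F[0]+c*F[1],1))
ims=[]
for n,oo in(("top",(235,90)),("scene",(235,140))):
    im=env.get_image(n)[oo[1]:oo[1]+150,oo[0]:oo[0]+200,::-1]
    ims.append(cv2.resize(im,None,fx=3 if n=="top" else 3,fy=3,interpolation=cv2.INTER_CUBIC)[:300 if 0 else 450])
cv2.imwrite(f"pics/{k}t.png",ims[0]);cv2.imwrite(f"pics/{k}s.png",ims[1])
E
python3 look.py a
```

```text
slide [-182.8   -3.1   68.6] yawerr -0.0026 rp [3.129 0.007] F [0.  0.6 0.9] t 3.3
Fslide 0.5 -0.3
```

View pics/as.png

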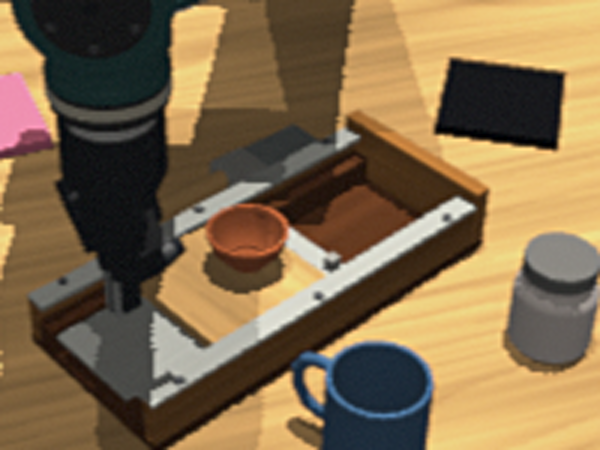

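View pics/at.png

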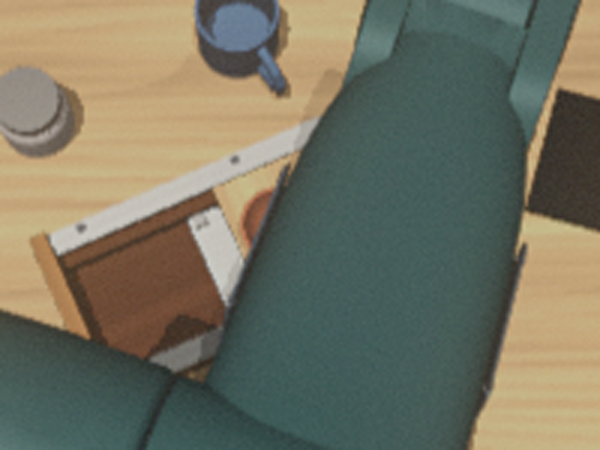

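Call:
move_arm(targets=[[-0.005,0.004,-0.02,0,0],[0,0,-0.012,0,0],[0,0,-0.006,0,0],[0,0,-0.006,0,0],[0,0,-0.006,0,0]])

```text
time: 4.03
position: [0.6722, -0.15, 0.0244]
ee_rot: [3.121, 0.014, 1.983]
force: [-2.8, 0.5, 4.4]
width: 0.0003
```

```bash
python3 look.py b
```

```text
slide [-180.2   -3.4   24.4] yawerr -0.0026 rp [3.121 0.014] F [-2.8  0.5  4.4] t 4.025
Fslide 1.6 2.4
```

Call:
move_arm(targets=[[-0.003,0.0,-0.004,0,0],[-0.002,0,-0.004,0,0],[0,0,-0.004,0,0],[0,0,-0.003,0,0],[0,0,-0.003,0,0]])

```text
time: 4.75
position: [0.6706, -0.1504, 0.015]
ee_rot: [3.112, 0.021, 1.984]
force: [-17.6, 4.5, 42.6]
width: -0.0002
```

```bash
python3 look.py c
```

```text
slide [-180.    -1.8   15. ] yawerr -0.0021 rp [3.112 0.021] F [-17.6   4.5  42.6] t 4.75
Fslide 11.2 14.3
```

View pics/cs.png

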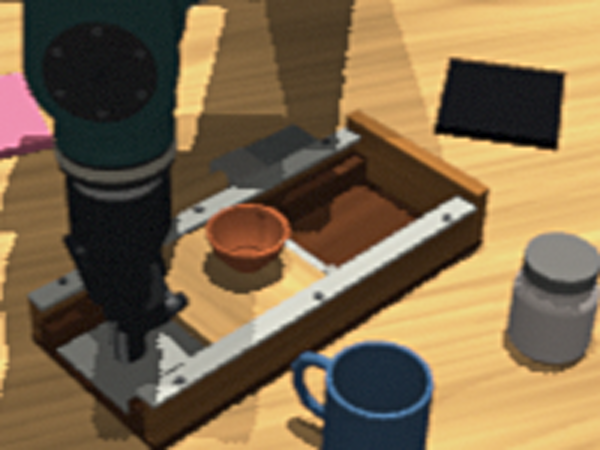

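Call:
move_arm(targets=[[-0.002,0.004,-0.001,0,0],[-0.002,0.004,-0.001,0,0],[-0.002,0.004,-0.001,0,0],[-0.002,0.004,-0.001,0,0],[-0.002,0.004,-0.001,0,0]])

```text
time: 5.48
position: [0.6666, -0.1359, 0.0176]
ee_rot: [3.103, 0.038, 1.981]
force: [1.4, -4.0, 6.8]
width: 0.0001
```

```bash
python3 look.py d
```

```text
slide [-165.    -4.    17.6] yawerr -0.0053 rp [3.103 0.038] F [ 1.4 -4.   6.8] t 5.475
Fslide -4.3 0.3
```

```bash
cat > tilt.py <<'E'
from h import *
from scipy.spatial.transform import Rotation as R
q=np.load("q.npy");o=env.get_obs();z=R.from_euler("xyz",o["ee_rot"]).as_matrix()[:,2]
c,s=np.cos(q[2]),np.sin(q[2]);print("finger dir in slide",round(c*z[0]+s*z[1],3),round(-s*z[0]+c*z[1],3),"joints",np.round(o["joints"],3))
E
python3 tilt.py
```

```text
finger dir in slide -0.038 -0.038 joints [-0.319  0.611 -0.072  0.834 -0.002  0.841]
```

Call:
move_arm(targets=[[-0.004,0.007,-0.002,0,0],[-0.004,0.007,-0.002,0,0],[-0.004,0.007,-0.002,0,0],[-0.004,0.007,-0.002,0,0],[-0.004,0.007,-0.002,0,0]])

```text
time: 6.2
position: [0.6566, -0.1084, 0.0163]
ee_rot: [3.089, 0.062, 1.976]
force: [3.2, -9.9, 12.0]
width: -0.0
```

```bash
python3 tilt.py; python3 look.py e
```

```text
finger dir in slide -0.062 -0.052 joints [-0.28   0.576 -0.149  0.765 -0.015  0.884]
slide [-135.8   -5.9   16.3] yawerr -0.0103 rp [3.089 0.062] F [ 3.2 -9.9 12. ] t 6.2
Fslide -10.4 1.1
```

View pics/es.png

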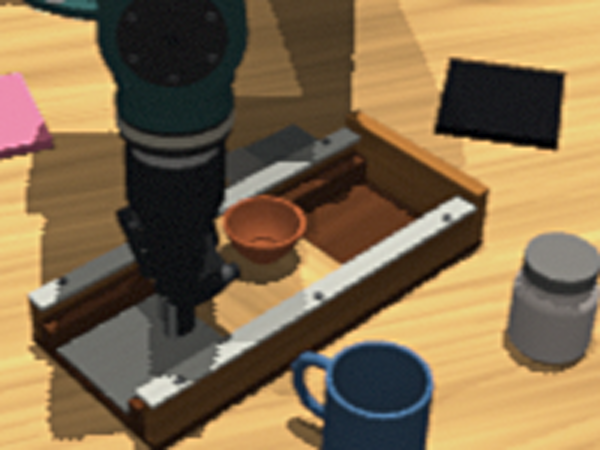

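Call:
move_arm(targets=[[-0.006,0.009,-0.002,0.003,0],[-0.006,0.01,-0.002,0.003,0],[-0.006,0.01,-0.002,0.003,0],[-0.006,0.01,-0.002,0.003,0],[-0.006,0.01,-0.002,0.003,0]])

```text
time: 6.92
position: [0.639, -0.0673, 0.0166]
ee_rot: [3.071, 0.089, 1.984]
force: [4.1, -8.5, 10.8]
width: 0.0002
```

```bash
python3 tilt.py; python3 look.py f
```

```text
finger dir in slide -0.089 -0.071 joints [-0.218  0.528 -0.25   0.683 -0.03   0.934]
slide [-91.2  -6.4  16.6] yawerr -0.0015 rp [3.071 0.089] F [ 4.1 -8.5 10.8] t 6.925
Fslide -9.4 -0.3
```

View pics/fs.png

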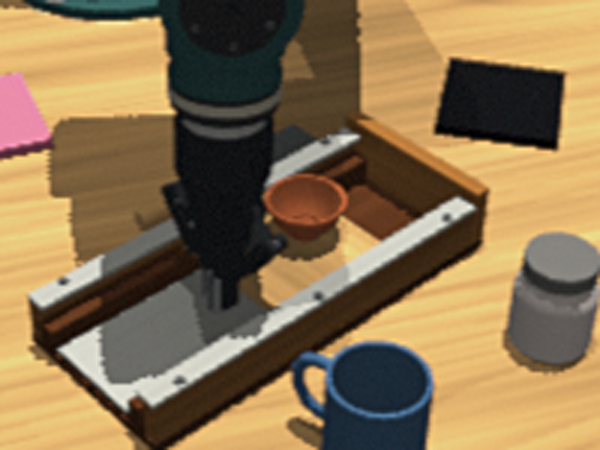

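Call:
move_arm(targets=[[-0.008,0.012,-0.002,0,0],[-0.008,0.013,-0.002,0,0],[-0.008,0.013,-0.002,0,0],[-0.008,0.013,-0.002,0,0],[-0.007,0.01,-0.002,0,0]])

```text
time: 7.65
position: [0.6129, -0.0124, 0.0168]
ee_rot: [3.05, 0.114, 1.977]
force: [4.6, -7.9, 10.4]
width: -0.0
```

```bash
python3 tilt.py; python3 look.py g
```

```text
finger dir in slide -0.114 -0.09 joints [-0.129  0.474 -0.36   0.6   -0.051  1.027]
slide [-30.4  -4.7  16.8] yawerr -0.0088 rp [3.05  0.114] F [ 4.6 -7.9 10.4] t 7.65
Fslide -9.1 -1.0
```

View pics/gs.png

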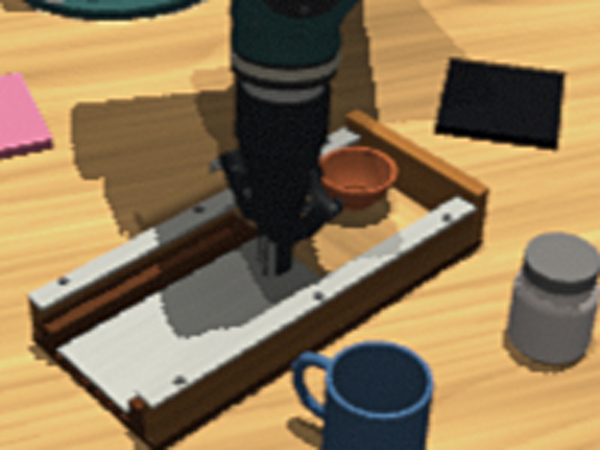

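View pics/gt.png

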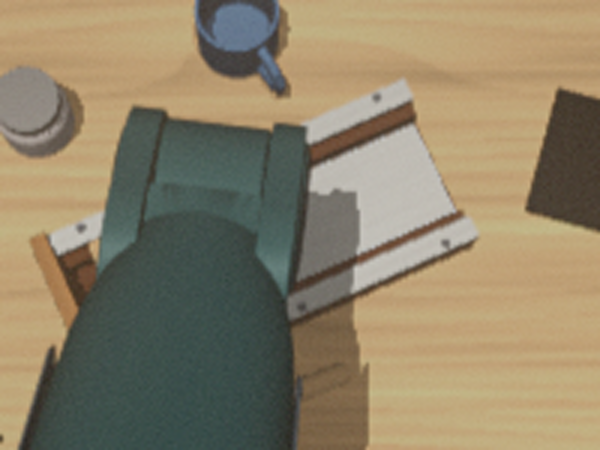

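Call:
move_arm(targets=[[-0.005,0.0075,-0.002,0,0],[-0.005,0.0065,-0.002,0,0],[-0.005,0.0065,-0.002,0,0],[-0.005,0.0065,-0.002,0,0],[-0.003,0.005,-0.002,0,0]])

```text
time: 8.38
position: [0.603, 0.0135, 0.0171]
ee_rot: [3.03, 0.139, 1.969]
force: [8.0, -17.5, 10.1]
width: 0.0001
```

```bash
python3 tilt.py; python3 look.py i
```

```text
finger dir in slide -0.14 -0.109 joints [-0.079  0.449 -0.415  0.544 -0.071  1.08 ]
slide [-2.6 -6.  17.1] yawerr -0.0166 rp [3.03  0.139] F [  8.  -17.5  10.1] t 8.375
Fslide -19.2 -0.2
```

View pics/is.png

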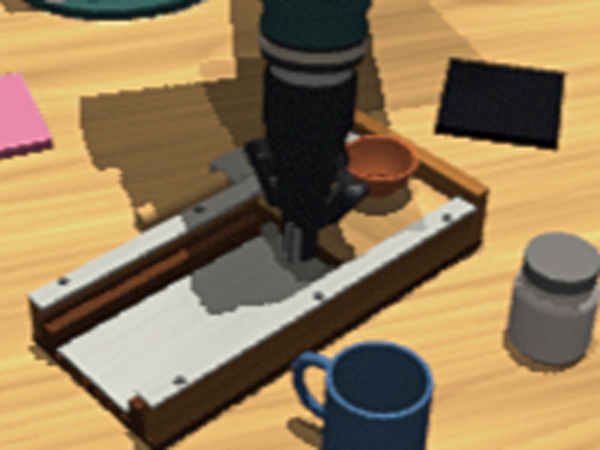

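Call:
move_arm(targets=[[-0.003,0.006,-0.002,0,0],[-0.003,0.006,-0.002,0,0],[-0.003,0.006,-0.002,0,0],[0,0,-0.002,0,0],[0.002,-0.003,-0.002,0,0]])

```text
time: 9.1
position: [0.6073, 0.0095, 0.0168]
ee_rot: [3.023, 0.184, 1.949]
force: [-9.8, 6.4, 31.6]
width: -0.0
```

```bash
python3 tilt.py; python3 look.py j
```

```text
finger dir in slide -0.186 -0.111 joints [-0.065  0.447 -0.429  0.508 -0.114  1.106]
slide [-8.1 -8.4 16.8] yawerr -0.0371 rp [3.023 0.184] F [-9.8  6.4 31.6] t 9.1
Fslide 9.9 6.4
```

View pics/js.png

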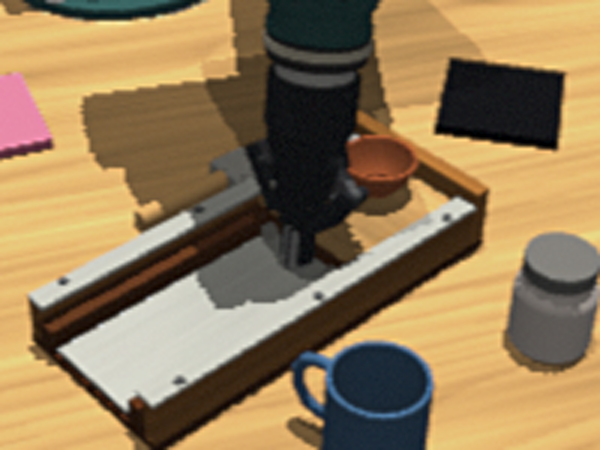

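```bash
cat > ov.py <<'E'
import sys,cv2
from h import *
k=sys.argv[1];q=np.load("q.npy")
for n in("scene","top"):
    o=np.array((285,165) if n=="scene" else (240,110));im=env.get_image(n)[o[1]:o[1]+100,o[0]:o[0]+120,::-1]
    im=cv2.resize(im,None,fx=6,fy=6,interpolation=cv2.INTER_CUBIC)
    for x,c in((10,(0,0,255)),(0,(0,255,0))):
        p=(proj(n,s2w(q,np.array([[x,-59,44],[x,59,44]])/1000.))-o+.42)*6
        cv2.polylines(im,[p.astype(int)],False,c,1)
    cv2.imwrite(f"pics/{k}{n}.png",im)
E
python3 ov.py k
```

```text
(no output)
```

View pics/kscene.png

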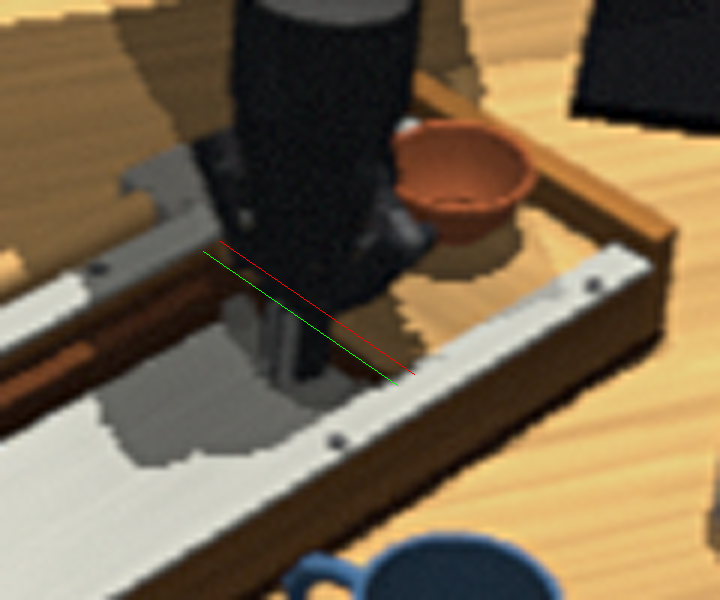

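The bat is home: the contact force rose against the end block, and the rear edge lies on the x = 10 line within about 2 mm. I'll lift away now, up and slightly back.

Call:
move_arm(targets=[[0.001,-0.002,0.008,0,0],[0.001,-0.002,0.012,0,0],[0.002,-0.004,0.02,0,0],[0.003,-0.006,0.03,0,0],[0.003,-0.006,0.04,0,0]])

```text
time: 9.93
position: [0.6168, -0.011, 0.1298]
ee_rot: [3.025, 0.184, 1.95]
force: [1.3, 0.6, -0.1]
width: 0.0001
```

```bash
python3 look.py l; python3 ov.py l
```

```text
slide [-30.7  -8.8 129.8] yawerr -0.0363 rp [3.025 0.184] F [ 1.3  0.6 -0.1] t 9.925
Fslide 0.0 -1.5
```

View pics/lscene.png

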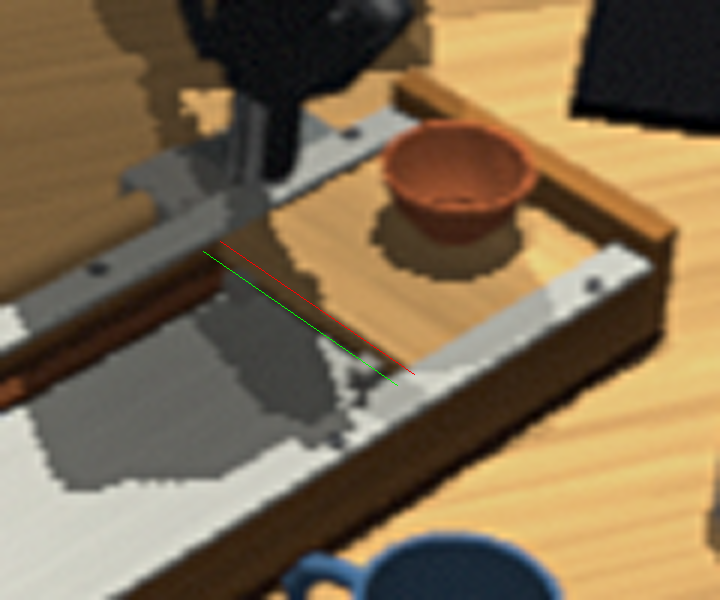

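The bat is at the home line and a peg shows up behind it. I'll clear the arm away so the top camera can see.

Call:
move_arm(targets=[[0,-0.03,0.05,0,0],[0,-0.05,0.03,0,0],[-0.02,-0.055,0,0,0],[-0.03,-0.05,0,0,0],[-0.03,-0.05,0,0,0]])

```text
time: 10.75
position: [0.534, -0.2483, 0.2057]
ee_rot: [3.03, 0.18, 1.957]
force: [1.4, -0.8, 0.2]
width: -0.0004
```

Call:
move_arm(targets=[[-0.03,-0.05,0,0,0],[-0.03,-0.05,0,0,0],[-0.03,-0.03,0,0,0],[0,0,0,0,0],[0,0,0,0,0]])

```text
time: 11.38
position: [0.437, -0.383, 0.1998]
ee_rot: [3.034, 0.172, 1.953]
force: [0.5, 0.2, 0.6]
width: -0.0003
```

```bash
python3 look.py m; python3 ov.py m
```

```text
slide [-298.5  305.7  199.8] yawerr -0.0327 rp [3.034 0.172] F [0.5 0.2 0.6] t 11.375
Fslide 0.0 -0.5
```

View pics/mtop.png

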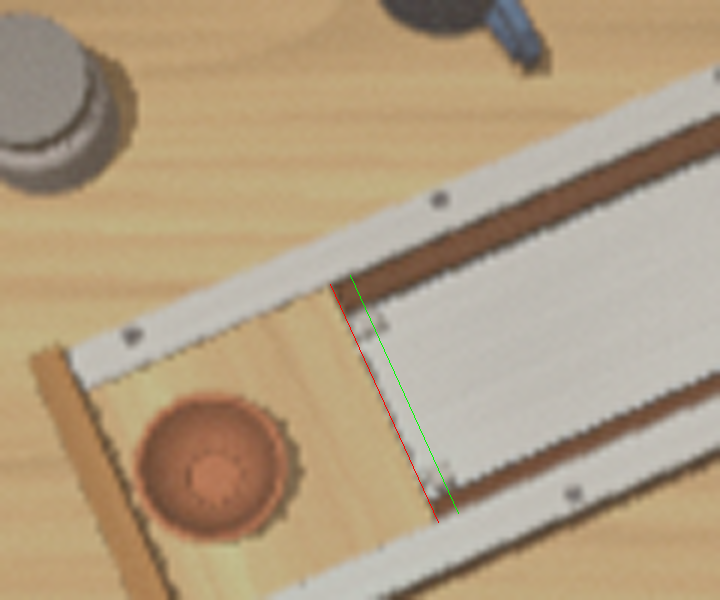

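View pics/mscene.png

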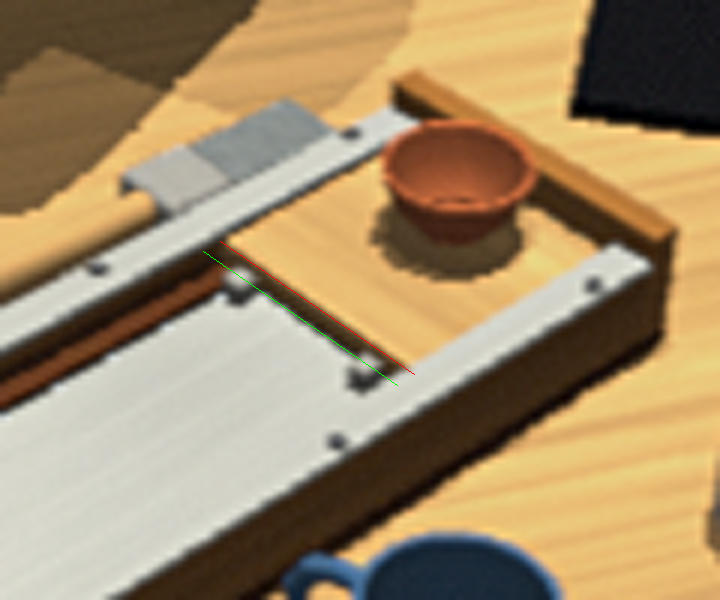

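View pics/mt.png

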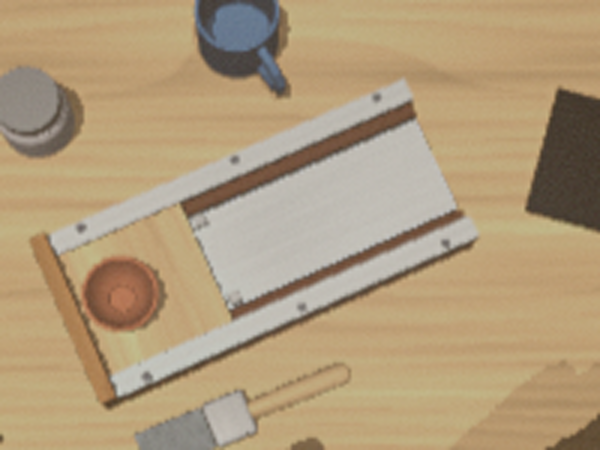

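```bash
python3 - <<'E'
from h import *
q=np.load("q.npy")
def at(p,o,k,z):
    u=np.array(p)/k+o-.4
    h=least_squares(lambda a:(proj("top",np.array([[a[0],a[1],z]]))-u).ravel(),[.6,0]).x;return np.round(w2s(q,[*h,z])*1000,1)
print("dish before",at((392,340),(230,80),4.,.078),"after",at((212,467),(240,110),6.,.078))
print("bat rear",at((331,287),(240,110),6.,.044),at((436,517),(240,110),6.,.044))
for n in("mug","jar","brush"):
    env.get_image("top") if n=="mug" else 0
    for d in env.spot_in("top",n)[:1]: print(n,np.round(d["extent"]))
print(env.get_obs()["force"]); print(env.hand_in())
E
```

```text
dish before [-58.9   2.4  78. ] after [90.5  1.  78. ]
bat rear [ 10.  -57.9  44. ] [ 9.8 56.3 44. ]
mug [299.  81. 331. 118.]
jar [242. 117. 394. 226.]
brush [280. 209. 352. 248.]
[ 0.03463579 -0.14893653 -1.01101347]
the job is handed in; nothing more can be done
None
```

The bat is home against the end block with the dish still on it, and both pegs have sprung back up behind it. I handed the job in at about 11.5 s.

I pressed the plate with closed fingers behind the bat, down to its hard stop. I kept it down while pushing the bat forward between the pegs, until the push force rose from about 9 to 19 N and the bat stopped. Then I backed off a few millimetres and lifted clear.

**Last checks:**
- **Bat:** its rear edge measures x ≈ 9.8 to 10.0 mm in the top view; 10 is home.
- **Pegs:** both show standing up behind the bat in the scene view.
- **Dish:** it still stands on the bat, having moved about 149 mm with it, and nothing suggests it was touched.
- **Mug and brush:** their boxes in the top view are unchanged within about 2 px.
- **Robot:** it touches nothing, with forces near zero apart from about 1 N of noise.

**Off or uncertain:**
- **Jar:** the last network lookup boxed the slide instead of the jar, so I checked the jar by eye only; it stands beside the slide as before.
- **Tool tilt:** the tool tilted by up to about 0.2 rad during the push. It stayed clear of the dish as far as the scene view showed.
- **Press force:** the wrist read about 43 N during the first press. This came through the fingertips on the plate, not through the gripper's body or the arm.

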